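Fit the idler wheel and hold the grinder's belt tensioner open

TASK

Get the little belt grinder ready for a new belt: slip the blue idler wheel by its bore onto the steel axle of the yellow tensioner arm, right down on the arm, and let go of it. Then push the red tab so that the sprung arm swings back towards the black drive wheel, well past its ratchet click, and finish while still holding it pressed back there with the fingers on the tab (it springs back if let go), with the wheel still seated. Leave the green box, the white tub and the orange square where they are.

Things in the scene. Friction and masses are not known exactly. Their poses are not given: they have to be found in the camera images.
- idler: Blue plastic idler wheel with a bright aluminium bore sleeve, a ring lying flat on the bench: 50 mm outside diameter, 22 mm through bore, 30 mm high, about 90 g. Origin: centre of its underside, z along the bore, up. Round, so any yaw is the same; keep the side that is up, up.
- grinder: Belt grinder, belt off, fixed to the bench: dark housing 200 (x) by 330 (y) by 50 mm high. Origin: centre of its underside; y points along it to the tensioner end, z up. On top: black drive wheel (70 mm diameter, top 97 mm above the bench) at x 0, y -110; steel platen at x 40, y -72 to -18, top at 100 mm; arm pivot at x 60, y 60; orange spring pawl and brass sector on the pivot's +y side.
- tensioner (a joint): Arm's swing, rad: 0 = rest stop, arm along the grinder's -x from the pivot; grows counter-clockwise from above (free end towards the drive wheel) to a hard stop at 0.5. A spring pushes back: 4 N at the tab at 0, 10 N at 0.45. The pawl meets a tooth at about 0.2 (some 3 N more), clicks over its crest at 0.28 and is clear of it from about 0.37. It does not lock: let go, it springs back.
- pivot (a point): Point on the arm's pivot axis, level with the arm's flat upper face (67 mm above the bench). z up, turns with the arm: x runs from the free end to the pivot.
- axle_foot (a point): Foot of the bare upright steel axle on the yellow arm, on the arm's upper face (67 mm above the bench), 85 mm from the pivot axis. The axle is 16 mm in diameter and stands 45 mm above this point, its last 5 mm tapered. The wheel's underside rests here when seated. Axes as pivot; moves with the arm.
- push_tab: Red upright tab on the arm's free end, 140 mm from the pivot axis: 24 mm along the arm (x), 10 mm thick in the direction of swing (y), 50 mm high. Origin: centre of its underside, on the arm's upper face (67 mm above the bench; tab top 117 mm). Turns with the arm; pushing it along its own -y swings the arm back. The arm is 24 mm wide.
- specimen_box: Bystander: green specimen box with a pale lid, 65 by 65 by 30 mm. Origin: centre of its underside.
- tub: Bystander: round white plastic tub with some bits in it, 84 mm across the rim, 60 mm high. Origin: centre of its underside.
- try_square: Bystander: orange triangular square lying flat, legs 110 mm, 14 mm high. Origin: underside, middle of the triangle's bounding square.

How it is judged (in metres and radians):
On the way, in this order (a step that is already met when the one before it is completed fails the run):
1. the idler wheel sits down on the arm's axle, let go, with the arm at rest (horizontal distance between idler and axle_foot below 0.006 m and z of idler in the frame of axle_foot between -0.004 and 0.004 m and angle between idler's own z axis and vertical below 0.12 rad and contact force between the fingers and idler below 0.2 N and value of joint tensioner below 0.1 rad), for 0.3 s.
2. the tab is pushed so that the arm is past its click (value of joint tensioner above 0.34 rad and contact force between the fingers and push_tab above 1.5 N), for 0.2 s.
At the end, for the whole second after the job is handed in: Fingers press the red tab (over 1.5 N), arm still and past its click (joint over 0.34 rad); idler wheel let go and seated on the axle (underside within 4 mm of the arm's face, centre within 6 mm of the axle, tilt under 0.12 rad); bystanders within 30 mm of their starts (all of step 2 and velocity of joint tensioner between -0.05 and 0.05 rad/s and horizontal distance between idler and axle_foot below 0.006 m and z of idler in the frame of axle_foot between -0.004 and 0.004 m and angle between idler's own z axis and vertical below 0.12 rad and contact force between the fingers and idler below 0.2 N and distance of each of specimen_box, tub, try_square from where it was at the start of the episode below 0.03 m); the arm keeps its last pose, push and grip.
It fails at once if the green specimen box is shoved aside or lifted (distance of specimen_box from where it was at the start of the episode above 0.03 m).
It fails at once if the white tub is shoved aside or lifted (distance of tub from where it was at the start of the episode above 0.03 m).
It fails at once if the orange square is shoved aside or lifted (distance of try_square from where it was at the start of the episode above 0.03 m).
It also fails if it takes over 46 s, if anything falls off the work surface, if the arm or the gripper's body presses on something with over 40 N, if the wrist force passes 120 N, or if a joint passes its speed limit or range.

ROBOT

A 6-joint arm with a two-finger parallel gripper is mounted at the origin on the work surface. World frame = base frame: x ahead of the robot, y to its left, z up, the work surface at z = 0. Lengths are in m, angles in degrees, forces in N, time in s.
With the tool pointing down it reaches from about 0.4 to 0.825 m from the base axis. Payload 7 kg.
Tool frame: the origin (TCP) lies midway between the tips of the shut fingers; the grasp point (between the pads) lies r.grip_depth behind it (r.grip_depth is the distance from the TCP to the grasp point, in m); z points along the fingers, y is the line along which they close (so a half turn about z gives the same grasp; the last joint's range is limited). The gripper opens to 88 mm and grips with 3 to 60 N. Pads are 19 mm wide; open, the fingers measure 130 mm over their backs; the gripper's body (78 mm by 193 mm) begins 47 mm behind the grasp point.
Start: joints at [92.023, 20.546, 0.682, 0, -70.136, -16.507], TCP at [0.169, 0.654, 0.227] pointing down, gripper open.
Joint ranges: [-176.03, 176.03], [-82.01, 121.73], [-58.28, 71.71], [-173.87, 95.51], [-174.79, -0.11], [-173.66, 173.66]. Speed limits (degrees/s): [136.94, 136.94, 172.46, 180, 180, 180].

INTERFACE

Orientations are given as [roll, pitch, yaw] about the fixed x, y, z axes, in that order (R = Rz(yaw) Ry(pitch) Rx(roll)).
In Python, from plant import r, eyes, get_state gives the robot as it stands (r), with the cameras (eyes) and the readings as plain functions.
- The arm moves only by the tool drive_effector, called after "Call:" as name([rows], argument=value, ...), one row to a line, values as JSON. Schema: {"type":"object","properties":{"ticks":{"type":"array","items":{"type":"array","items":{"type":"array","items":{"type":"number"},"minItems":6,"maxItems":6},"minItems":1,"maxItems":12},"minItems":1,"maxItems":1},"aperture":{"type":"number"},"grip_force":{"type":"number"},"only":{"type":"string"},"quiet":{"type":"boolean"},"lines":{"type":"string"}},"required":["ticks"],"additionalProperties":false}. ticks is a list that holds a single list of rows (three levels of brackets), with 1 to 12 rows, each of 6 numbers: dx, dy, dz in m, then a rotation vector rx, ry, rz in degrees; each row is the pose to reach, as a shift and turn from the pose commanded when the call began, along the tool's axes at that moment; what a row does not reach only later rows make up. A row lasts 1/12 s, in which the tool goes at most 0.0417 m and 7.16 degrees, less where a joint would pass 70% of its speed; a pose out of reach is approached as far as the arm can. aperture is the finger opening in m, set as the call begins (left out keeps the last). The fingers move at their own pace and stop on an object; grip_force is the grip in N (left out, the last holds). Time passes only in rows, so rows that do not move let the fingers close. The tool returns the time, the measured TCP pose, the force, the opening and the grip force at its end. only (a regular expression) keeps the lines of the reply that match it, lines (a string "A,B") keeps lines A to B, and quiet returns only ok. Input that does not fit is refused with a message, and nothing moves.
- get_state(): the state, without advancing time (a new reading comes with each control period).
- eyes.capture(name): name is "scene" or "top"; returns a dict with "frame" (400x640x3 uint8, red, green, blue), "z_map" (400x640 float32, m along the optical axis (not along the pixel's ray), 0 where there is no reading), "fx", "fy", "cx", "cy" (pixels), "D" ([k1, k2, p1, p2, k3] as OpenCV has them; the pictures are not rectified), "cam_to_world" (4x4, takes a point from camera to world coordinates). Camera axes: x right, y down, z forward; pixel columns grow to the right and rows downward; lengths in m; the calibration is good to about 2 mm. A picture is of the moment at which its call begins.
- r.close_job(): hands the job in; it is judged then, once.
The state is a dict: "time_s": time; "joints": joint angles; "qd": joint speeds; "joint_torque": joint torques, N m; "tcp_pos": TCP position; "eef_rot": TCP orientation; "contact_force": force on the tool from outside, world axes, zero at the start; "moment": the same for the moment, N m; "gripper_width": finger opening in m; "gripper_force": force on a finger pad.
Only numpy, scipy, OpenCV 4.12 (cv2) and the standard library are available. Lean on these libraries where they do the work, as an engineer would, in place of code of your own. Each camera call takes 0.05 s, during which the arm holds its last target. There are 200 camera calls.

## Working session

There is one attempt and no reset: what is moved stays moved. The work goes in short steps, Python scripts to look and compute and a tool call to move; the robot and the scene stay as the last step left them, time stands still between calls to the robot, and variables do not carry over. Pictures are saved under pics/ and viewed, at most 10 in all, crops included, and the job is handed in when it is done.

```bash
ls; mkdir -p pics
```

Run:
```python
from plant import r, eyes, get_state
import cv2,numpy as np,pickle
d={}
for n in("scene","top"):
    c=eyes.capture(n);d[n]=c;cv2.imwrite(f"pics/{n}0.png",c["frame"][...,::-1]);print(n,c["cam_to_world"].round(3).tolist(),c["D"],c["fx"])
pickle.dump(d,open("c0.pkl","wb"))
print(r.grip_depth,get_state())
```

```text
pics
plant.py
scene [[0.258, 0.63, -0.733, 1.247], [0.966, -0.164, 0.2, -0.16], [0.006, -0.759, -0.651, 0.725], [0.0, 0.0, 0.0, 1.0]] [-0.07080394  0.          0.          0.          0.        ] 457.6549502095378
top [[-0.017, -0.999, 0.041, 0.448], [-1.0, 0.017, 0.005, 0.04], [-0.006, -0.041, -0.999, 1.062], [0.0, 0.0, 0.0, 1.0]] [0.02080168 0.         0.         0.         0.        ] 373.4383587645858
0.0188 {'time_s': 0.1, 'joints': array([ 9.20212053e+01,  2.05873475e+01,  6.37359995e-01, -1.70206749e-02,
       -7.01346740e+01, -1.65080109e+01]), 'qd': array([-0.00508333, -0.12832416,  0.19220449,  0.16976409,  0.0454929 ,
        0.02796813]), 'joint_torque': array([-9.91675188e-04, -5.84158945e+01,  2.93745804e+01,  7.01538876e+00,
        1.01248483e-02, -5.96942732e-05]), 'tcp_pos': array([0.16876481, 0.65310384, 0.2257058 ]), 'eef_rot': array([ 1.79914281e+02, -8.71695309e-03, -1.44925947e+01]), 'contact_force': array([ 0.79028186,  0.15404121, -0.18113595]), 'moment': array([ 0.02246898,  0.02776701, -0.04096232]), 'gripper_force': 0.0, 'gripper_width': 0.08769467435126231}
```

View pics/scene0.png

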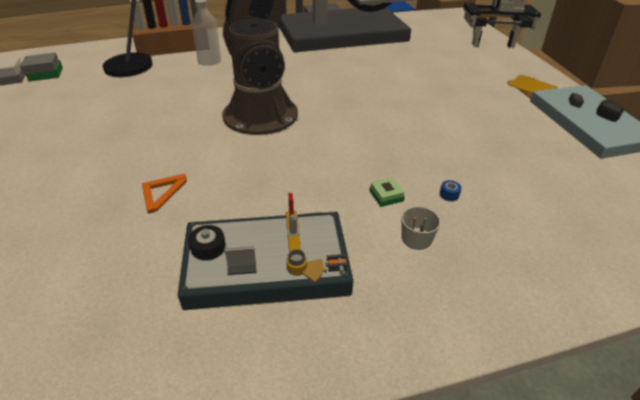

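View pics/top0.png

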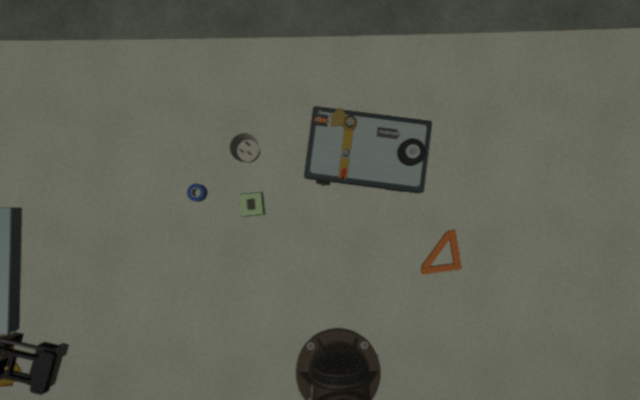

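The scene view shows the idler at (451,190), the tub at (420,228), the green box at (387,191), the tab at (291,205) and the pivot at (297,262). In the top view the idler is at (197,192), the tab at (343,173), the pivot at (350,121) and the drive wheel at (411,152). Next I'll look at enlarged crops.

Create h.py:
```python
import numpy as np,cv2
def ray(c,uv):
    K=np.array([[c["fx"],0,c["cx"]],[0,c["fy"],c["cy"]],[0,0,1]])
    p=cv2.undistortPoints(np.array([[uv]],float),K,np.asarray(c["D"],float))[0,0]
    T=np.asarray(c["cam_to_world"]);d=T[:3,:3]@[p[0],p[1],1]
    return T[:3,3],d/np.linalg.norm(d)
def plane(c,uv,z):
    o,d=ray(c,uv);return o+d*(z-o[2])/d[2]
def tri(c1,u1,c2,u2):
    o1,d1=ray(c1,u1);o2,d2=ray(c2,u2)
    s=np.linalg.lstsq(np.c_[d1,-d2],o2-o1,rcond=None)[0]
    a,b=o1+s[0]*d1,o2+s[1]*d2
    return (a+b)/2,np.linalg.norm(a-b)
def proj(c,P):
    T=np.linalg.inv(c["cam_to_world"]);K=np.array([[c["fx"],0,c["cx"]],[0,c["fy"],c["cy"]],[0,0,1]])
    return cv2.projectPoints(np.atleast_2d(np.array(P,float)),cv2.Rodrigues(T[:3,:3])[0],T[:3,3],K,np.asarray(c["D"],float))[0][:,0]
def crop(c,x,y,w,h,s):
    return cv2.resize(c["frame"][y:y+h,x:x+w,::-1],None,fx=s,fy=s,interpolation=cv2.INTER_CUBIC)
def blob(c,hlo,hhi,smin,vmin,box):
    x,y,w,h=box;hsv=cv2.cvtColor(c["frame"],cv2.COLOR_RGB2HSV)
    m=cv2.inRange(hsv,(hlo,smin,vmin),(hhi,255,255));k=np.zeros_like(m);k[y:y+h,x:x+w]=m[y:y+h,x:x+w]
    n,l,st,ce=cv2.connectedComponentsWithStats(k)
    return [(st[i].tolist(),ce[i].round(2).tolist()) for i in np.argsort(-st[1:,4])[:3]+1],k
```

Run:
```python
import pickle,numpy as np,cv2
from h import *
d=pickle.load(open("c0.pkl","rb"));s,t=d["scene"],d["top"]
A=crop(t,300,95,140,105,4);A=cv2.resize(A,(400,300),interpolation=cv2.INTER_AREA)
A=crop(t,300,100,66,97,6)      # 396x582
B=crop(s,268,188,66,97,6)
cv2.imwrite("pics/c1.png",np.hstack([A,B]))
for n,c,b in(("top",t,(180,175,40,40)),("scene",s,(430,170,50,40))): print(n,"blue",blob(c,100,130,90,30,b)[0])
for n,c,b in(("top",t,(320,150,50,50)),("scene",s,(270,185,50,45))): print(n,"red",blob(c,0,6,120,60,b)[0],)
```

```text
top blue [([188, 184, 17, 17, 139], [196.57, 192.28])]
scene blue [([441, 181, 20, 19, 229], [449.84, 191.67])]
top red [([342, 169, 4, 9, 26], [343.19, 172.92])]
scene red [([289, 193, 4, 21, 75], [290.63, 202.35])]
```

View pics/c1.png

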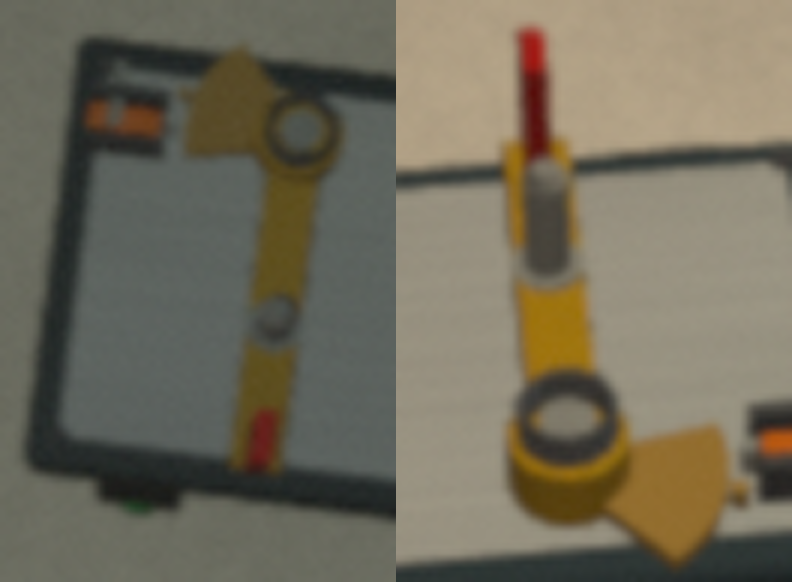

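The crop shows the axle's top disc at top-image (345.8,152.1) and scene-image (292.9,216.2). The foot washer is at about top (345.1,152.6) and scene (292.6,231.3). The tab is red, with the pivot beyond it.

Run:
```python
import pickle,numpy as np,cv2
from h import *
d=pickle.load(open("c0.pkl","rb"));s,t=d["scene"],d["top"]
print("axle top",tri(t,(345.8,152.1),s,(292.9,216.2)))
print("axle foot",tri(t,(345.1,152.6),s,(292.6,231.3)),plane(t,(345.1,152.6),.067),plane(s,(292.6,231.3),.067))
print("idler tri",tri(t,(196.57,192.28),s,(449.84,191.67)))
for n,c in d.items():
    b=(180,175,40,40) if n=="top" else (430,170,50,40)
    m=blob(c,100,130,90,30,b)[1]
    m=cv2.morphologyEx(m,cv2.MORPH_CLOSE,np.ones((9,9)))
    v,u=np.nonzero(m);z=c["z_map"][v,u]
    P=[]
    for a,bb,zz in zip(u,v,z):
        o,dd=ray(c,(a,bb));f=np.array(c["cam_to_world"])[:3,2]
        P.append(o+dd*zz/(dd@f))
    P=np.array(P);print(n,len(P),np.percentile(P[:,2],[5,25,50,75,95]).round(4))
    q=P[(P[:,2]>.025)&(P[:,2]<.036)];print(len(q),q.mean(0).round(4),q.min(0).round(4),q.max(0).round(4))
# tab, pivot
print("pivot top",tri(t,(350.0-.1,121.4),s,(268+172/6-.4,188+415/6-.4)))
print("tab top", tri(t,(300+265/6-.4,100+432/6-.4),s,(268+136/6-.4,188+50/6-.4)))
A=crop(t,182,178,32,32,12);B=crop(s,434,174,32,32,12)
cv2.imwrite("pics/c2.png",np.hstack([A,B]))
```

```text
axle top (array([ 0.59244532, -0.02769311,  0.10893385]), np.float64(0.00017106847000650967))
axle foot (array([ 0.59664916, -0.02936177,  0.07136847]), np.float64(0.001652503663212261)) [ 0.59749111 -0.02885774  0.067     ] [ 0.59209212 -0.02929609  0.067     ]
idler tri (array([0.50048902, 0.38691679, 0.01197543]), np.float64(0.0011070191565180606))
scene 310 [0.0099 0.0192 0.0289 0.0314 0.0333]
189 [0.5058 0.3818 0.0305] [0.4815 0.3596 0.0251] [0.5267 0.4056 0.0349]
top 230 [-0.0015  0.0254  0.0284  0.0303  0.0321]
174 [0.5004 0.3836 0.0293] [0.4783 0.3615 0.025 ] [0.5229 0.4055 0.0352]
pivot top (array([ 0.67736559, -0.04151674,  0.0845215 ]), np.float64(0.0007584283402645495))
tab top (array([ 0.54139948, -0.02113676,  0.11834058]), np.float64(0.00030018903298768883))
```

View pics/c2.png

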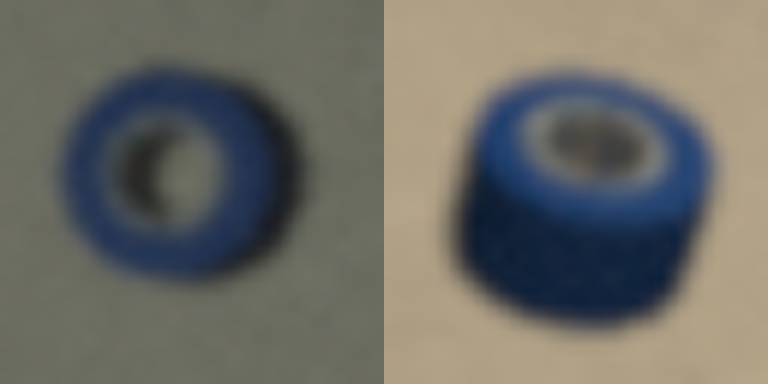

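The top-face centre of the idler is at about top (195.4,191.9) and scene (451.2,185.6).

Run:
```python
import pickle,numpy as np,cv2
from h import *
from scipy.spatial.transform import Rotation as R
d=pickle.load(open("c0.pkl","rb"));s,t=d["scene"],d["top"]
P,e=tri(t,(195.4,191.9),s,(451.2,185.6));print("idler top",P,e,plane(t,(195.4,191.9),.03),plane(s,(451.2,185.6),.03))
for n,uv in(("box top",(251,203)),("tub",(245,148))):print(n,plane(t,uv,.03))
from plant import r, eyes, get_state
st=get_state();M=R.from_euler('xyz',st['eef_rot'],degrees=True).as_matrix();print(M.round(3).tolist(),(M.T@(P-st['tcp_pos'])).round(4))
```

Call:
drive_effector([
  [[0.04,0.018,0,0,0,-1],[0.08,0.036,0.01,0,0,-3],[0.12,0.054,0.02,0,0,-6],[0.155,0.07,0.03,0,0,-6],[0.19,0.086,0.04,0,0,-6],[0.225,0.102,0.05,0,0,-6],[0.26,0.118,0.06,0,0,-6],[0.3,0.136,0.07,0,0,-6],[0.335,0.152,0.08,0,0,-6],[0.365,0.166,0.08,0,0,-6],[0.389,0.176,0.08,0,0,-6],[0.389,0.176,0.08,0,0,-6]],
], aperture=0.088, grip_force=25)

```text
time_s: 1.1
tcp_pos: [0.5043, 0.3823, 0.1456]
eef_rot: [179.9, 0.0, -8.7]
contact_force: [-0.3, 0.5, 0.1]
gripper_width: 0.0878
gripper_force: 0.0
```

Create st.py:
```python
from plant import r, eyes, get_state
import sys,numpy as np
from scipy.spatial.transform import Rotation as R
st=get_state();M=R.from_euler('xyz',st['eef_rot'],degrees=True).as_matrix()
print(st['time_s'],st['tcp_pos'].round(4),st['eef_rot'].round(2),'F',st['contact_force'].round(2),'w',round(st['gripper_width'],4),round(st['gripper_force'],2))
if len(sys.argv)>1:print('tool shift',(M.T@(np.array(eval(sys.argv[1]))-st['tcp_pos'])).round(4))
```

```bash
python3 st.py '[.5005,.385,.007]'
```

```text
1.1 [0.5043 0.3823 0.1456] [ 1.7989e+02  3.0000e-02 -8.7100e+00] F [-0.34  0.48  0.12] w 0.0878 0.0
tool shift [-0.0041 -0.0024  0.1386]
```

Call:
drive_effector([
  [[0,0,0.04,0,0,0],[0,0,0.08,0,0,0],[0,0,0.1,0,0,0],[0,0,0.1,0,0,0],[0,0,0.1,0,0,0]],
])

```text
time_s: 1.52
tcp_pos: [0.501, 0.3853, 0.0457]
eef_rot: [179.8, 0.1, -8.5]
contact_force: [0.1, 0.6, 0.5]
gripper_width: 0.0875
gripper_force: 0.0
```

```bash
python3 st.py '[.5005,.385,.007]'
```

```text
1.5167 [0.501  0.3853 0.0457] [ 1.7984e+02  6.0000e-02 -8.4600e+00] F [0.1  0.57 0.53] w 0.0875 0.0
tool shift [-0.0004  0.0003  0.0387]
```

Well placed, so I'll descend and close.

Call:
drive_effector([
  [[0,0,0.02,0,0,0],[0,0,0.036,0,0,0],[0,0,0.038,0,0,0],[0,0,0.038,0,0,0]],
])

```text
time_s: 1.85
tcp_pos: [0.5018, 0.3864, 0.0097]
eef_rot: [-180.0, -0.0, -8.5]
contact_force: [0.1, 1.2, 0.5]
gripper_width: 0.0878
gripper_force: 0.0
```

```bash
python3 st.py
```

```text
1.85 [0.5018 0.3864 0.0097] [-1.7997e+02 -3.0000e-02 -8.4500e+00] F [0.14 1.18 0.45] w 0.0878 0.0
```

Call:
drive_effector([
  [[0,0,0,0,0,0],[0,0,0,0,0,0],[0,0,0,0,0,0],[0,0,0,0,0,0],[0,0,0,0,0,0],[0,0,0,0,0,0]],
], aperture=0.03, grip_force=20)

```text
time_s: 2.35
tcp_pos: [0.5016, 0.3859, 0.0089]
eef_rot: [-180.0, -0.0, -8.5]
contact_force: [-0.3, -0.1, -0.5]
gripper_width: 0.0532
gripper_force: 0.0
```

```bash
python3 st.py
```

```text
2.35 [0.5016 0.3859 0.0089] [-1.7998e+02 -1.0000e-02 -8.4800e+00] F [-0.26 -0.15 -0.53] w 0.0532 0.0
```

Call:
drive_effector([
  [[0,0,0,0,0,0],[0,0,0,0,0,0],[0,0,0,0,0,0],[0,0,0,0,0,0],[0,0,-0.02,0,0,0],[0,0,-0.06,0,0,0],[0,0,-0.1,0,0,0],[0,0,-0.14,0,0,0],[0,0,-0.17,0,0,0],[0,0,-0.17,0,0,0]],
])

```text
time_s: 3.18
tcp_pos: [0.5041, 0.3883, 0.1862]
eef_rot: [-179.5, -0.4, -8.4]
contact_force: [0.6, 1.7, 0.1]
gripper_width: 0.0492
gripper_force: 20.0
```

```bash
python3 st.py '[.594,-.0285,.18]'
```

```text
3.1833 [0.5041 0.3883 0.1862] [-179.48   -0.39   -8.43] F [0.63 1.73 0.09] w 0.0492 20.0
tool shift [0.1499 0.3992 0.0036]
```

Call:
drive_effector([
  [[0.005,0.015,0,0,0,0],[0.02,0.05,0,0,0,0],[0.035,0.09,0,0,0,0],[0.05,0.13,0,0,0,0],[0.065,0.17,0,0,0,0],[0.08,0.21,0,0,0,0],[0.095,0.25,0,0,0,0],[0.11,0.29,0,0,0,0],[0.125,0.33,0,0,0,0],[0.14,0.37,0,0,0,0],[0.148,0.39,0,0,0,0],[0.152,0.399,0,0,0,0]],
])

```text
time_s: 4.18
tcp_pos: [0.5923, -0.0355, 0.1772]
eef_rot: [179.9, 0.1, -8.7]
contact_force: [-0.1, -0.1, -1.1]
gripper_width: 0.0494
gripper_force: 20.0
```

Call:
drive_effector([
  [[0,0,0.005,0,0,0],[0,0,0.015,0,0,0],[0,0,0.02,0,0,0],[0,0,0.02,0,0,0],[0,0,0.02,0,0,0],[0,0,0.02,0,0,0]],
])

```text
time_s: 4.68
tcp_pos: [0.5929, -0.0303, 0.1586]
eef_rot: [180.0, 0.0, -8.4]
contact_force: [0.7, -0.3, -1.4]
gripper_width: 0.0491
gripper_force: 20.0
```

```bash
python3 st.py
```

Run:
```python
from plant import r, eyes, get_state
from h import *
import pickle
d={n:eyes.capture(n) for n in("scene","top")};pickle.dump(d,open("c1.pkl","wb"))
print(get_state()['tcp_pos'])
cv2.imwrite("pics/c3.png",np.hstack([crop(d["top"],318,120,66,66,6),crop(d["scene"],262,150,66,97,6)[:396]]))
```

```text
4.6833 [ 0.5929 -0.0303  0.1586] [179.99   0.    -8.4 ] F [ 0.68 -0.27 -1.43] w 0.0491 20.0
[ 0.59314334 -0.03053548  0.15892096]
```

View pics/c3.png

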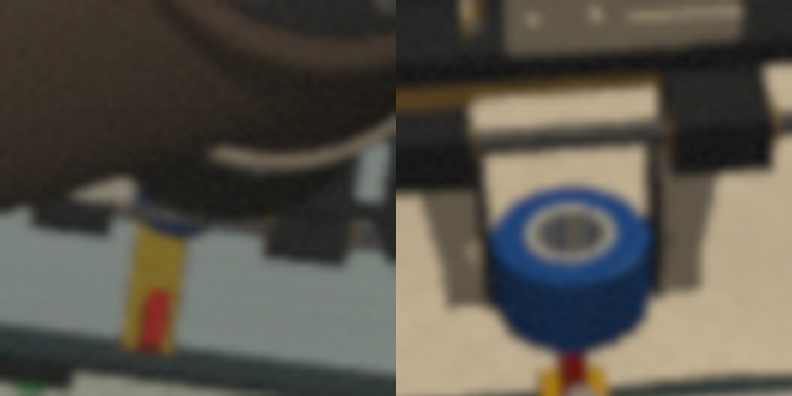

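Scene view shows the held wheel level, its top-face centre at (290.6,188.4). The arm occludes the top view.

Create rel.py:
```python
import pickle
from h import *
d0=pickle.load(open("c0.pkl","rb"));d=pickle.load(open("c1.pkl","rb"));s=d["scene"]
w=plane(s,(290.6,188.4),.159+.0215);print("wheel",w)
for z in(.109,.112):print("axle scene",plane(d0["scene"],(292.9,216.2),z),"top",plane(d0["top"],(345.8,152.1),z))
# refined bright/edge: axle columns in scene per row
g=cv2.cvtColor(d0["scene"]["frame"],cv2.COLOR_RGB2HSV)
for y in range(213,236,2):print(y,g[y,285:302,1].tolist())
```

```bash
python3 rel.py
```

```text
wheel [ 0.59231701 -0.03007336  0.1805    ]
axle scene [ 0.59253818 -0.02762469  0.109     ] top [ 0.59241614 -0.02777184  0.109     ]
axle scene [ 0.59572117 -0.02826694  0.112     ] top [ 0.59195999 -0.02755867  0.112     ]
213 [92, 159, 205, 219, 219, 206, 172, 154, 168, 199, 202, 147, 87, 65, 62, 59, 57]
215 [101, 182, 221, 218, 167, 95, 64, 52, 60, 85, 128, 161, 128, 51, 24, 20, 21]
217 [84, 182, 219, 189, 124, 59, 46, 45, 46, 47, 62, 88, 81, 46, 34, 33, 35]
219 [51, 112, 190, 187, 116, 57, 45, 42, 46, 46, 58, 97, 99, 60, 43, 41, 39]
221 [46, 97, 180, 194, 128, 62, 43, 44, 44, 45, 62, 124, 123, 70, 44, 40, 39]
223 [46, 88, 174, 205, 137, 65, 44, 44, 43, 46, 56, 113, 133, 75, 46, 41, 39]
225 [44, 76, 159, 201, 143, 70, 50, 43, 42, 43, 47, 105, 143, 92, 51, 41, 41]
227 [42, 63, 140, 191, 147, 73, 47, 46, 40, 43, 50, 99, 150, 112, 62, 42, 40]
229 [41, 51, 86, 95, 79, 53, 43, 43, 43, 40, 40, 57, 74, 75, 52, 42, 37]
231 [40, 43, 47, 46, 44, 43, 40, 46, 40, 41, 43, 43, 44, 45, 41, 41, 41]
233 [40, 41, 50, 51, 46, 45, 46, 43, 43, 44, 43, 45, 52, 70, 60, 47, 40]
235 [41, 43, 73, 127, 124, 90, 72, 67, 66, 67, 82, 110, 149, 169, 117, 62, 40]
```

Call:
drive_effector([
  [[0,-0.002,0.01,0,0,0],[0,-0.002,0.03,0,0,0],[0,-0.002,0.036,0,0,0],[0,-0.002,0.036,0,0,0],[0,-0.002,0.036,0,0,0]],
])

```text
time_s: 5.2
tcp_pos: [0.5931, -0.0293, 0.1223]
eef_rot: [180.0, 0.1, -8.5]
contact_force: [0.1, -0.0, -0.7]
gripper_width: 0.0492
gripper_force: 20.0
```

Call:
drive_effector([
  [[0,0,0.004,0,0,0],[0,0,0.008,0,0,0],[0,0,0.012,0,0,0],[0,0,0.012,0,0,0],[0,0,0.012,0,0,0]],
])

```text
time_s: 5.62
tcp_pos: [0.5931, -0.0293, 0.1104]
eef_rot: [180.0, 0.0, -8.5]
contact_force: [0.4, -0.2, 0.1]
gripper_width: 0.0491
gripper_force: 20.0
```

```bash
python3 st.py
```

Run:
```python
from plant import r, eyes, get_state
from h import *
import pickle
d={n:eyes.capture(n) for n in("scene",)};pickle.dump(d,open("c2.pkl","wb"))
print(get_state()['tcp_pos'],get_state()['contact_force'])
cv2.imwrite("pics/c4.png",crop(d["scene"],252,160,90,90,6))
```

```text
5.6167 [ 0.5931 -0.0293  0.1104] [ 1.7999e+02  2.0000e-02 -8.4800e+00] F [ 0.44 -0.15  0.1 ] w 0.0491 20.0
[ 0.59328963 -0.0293092   0.11063679] [-0.0579507   0.10461514 -0.88219381]
```

View pics/c4.png

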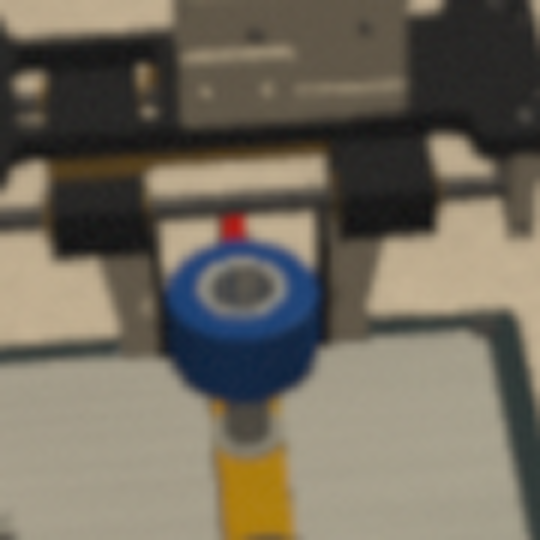

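The wheel bottom is at about 0.102, below the axle tip at 0.112, and there is no contact force. In the picture the wheel is centred over the axle, so it has threaded and I can keep lowering.

Call:
drive_effector([
  [[0,0,0.006,0,0,0],[0,0,0.012,0,0,0],[0,0,0.018,0,0,0],[0,0,0.023,0,0,0],[0,0,0.023,0,0,0]],
])

```text
time_s: 6.08
tcp_pos: [0.5923, -0.0294, 0.0859]
eef_rot: [180.0, 0.1, -8.5]
contact_force: [0.3, -0.4, -0.6]
gripper_width: 0.0495
gripper_force: 20.0
```

Call:
drive_effector([
  [[0,0,0.006,0,0,0],[0,0,0.011,0,0,0],[0,0,0.011,0,0,0],[0,0,0.011,0,0,0]],
])

```text
time_s: 6.42
tcp_pos: [0.5932, -0.0292, 0.0763]
eef_rot: [180.0, 0.0, -8.5]
contact_force: [-0.3, -0.5, 0.1]
gripper_width: 0.049
gripper_force: 20.0
```

Call:
drive_effector([
  [[0,0,0.001,0,0,0],[0,0,0.001,0,0,0]],
])

```text
time_s: 6.58
tcp_pos: [0.5933, -0.0293, 0.0758]
eef_rot: [-180.0, -0.0, -8.5]
contact_force: [-0.2, -0.2, 0.5]
gripper_width: 0.0492
gripper_force: 20.0
```

Call:
drive_effector([
  [[0,0,0,0,0,0],[0,0,0,0,0,0],[0,0,0,0,0,0],[0,0,0,0,0,0],[0,0,0,0,0,0],[0,0,0,0,0,0],[0,0,0,0,0,0],[0,0,0,0,0,0]],
], aperture=0.088)

```text
time_s: 7.25
tcp_pos: [0.5932, -0.0293, 0.0755]
eef_rot: [180.0, 0.0, -8.5]
contact_force: [0.9, -0.3, -0.4]
gripper_width: 0.0873
gripper_force: 0.0
```

Call:
drive_effector([
  [[0,0,-0.02,0,0,0],[0,0,-0.05,0,0,0],[0,0,-0.09,0,0,0],[0,0,-0.12,0,0,0],[0,0,-0.13,0,0,0],[0,0,-0.13,0,0,0]],
])

```text
time_s: 7.75
tcp_pos: [0.595, -0.029, 0.2094]
eef_rot: [-179.9, -0.4, -8.5]
contact_force: [0.3, -0.2, -1.4]
gripper_width: 0.0879
gripper_force: 0.0
```

Run:
```python
from plant import r, eyes, get_state
from h import *
import pickle
d={n:eyes.capture(n) for n in("scene","top")};pickle.dump(d,open("c3.pkl","wb"))
cv2.imwrite("pics/c5.png",crop(d["scene"],252,180,90,90,6))
```

```text
(no output)
```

View pics/c5.png

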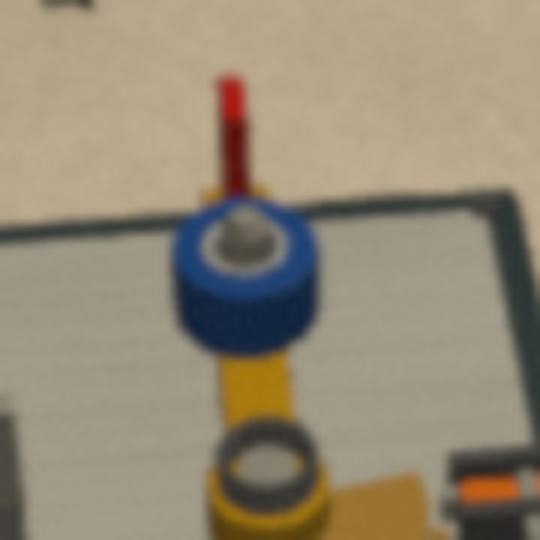

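The wheel is seated on the axle and released, and the red tab is free at crop (232,135). Next I'll straddle the tab with the fingers.

Call:
drive_effector([
  [[-0.02,0,0,0,0,0],[-0.045,0,0,0,0,0],[-0.0545,0,0.02,0,0,0],[-0.0545,0,0.04,0,0,0],[-0.0545,0,0.06,0,0,0],[-0.0545,0,0.065,0,0,0],[-0.0545,0,0.065,0,0,0],[-0.0545,0,0.065,0,0,0]],
], aperture=0.05)

```text
time_s: 8.52
tcp_pos: [0.5392, -0.0214, 0.1401]
eef_rot: [179.9, 0.1, -8.5]
contact_force: [0.1, -0.4, 0.7]
gripper_width: 0.0501
gripper_force: 0.0
```

```bash
python3 st.py '[.539,-.021,.085]'
```

Run:
```python
from plant import r, eyes, get_state
from h import *
d={n:eyes.capture(n) for n in("scene",)}
cv2.imwrite("pics/c6.png",crop(d["scene"],252,160,90,90,6))
```

```text
8.5167 [ 0.5392 -0.0214  0.1401] [ 1.7994e+02  8.0000e-02 -8.4700e+00] F [ 0.06 -0.43  0.69] w 0.0501 0.0
tool shift [-0.0002 -0.0004  0.0551]
```

View pics/c6.png

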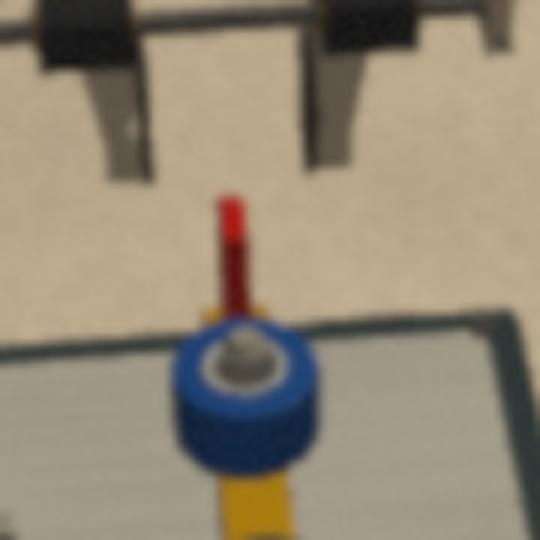

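The open fingers are centred over the red tab at crop (232,215). I'll descend and narrow them.

Call:
drive_effector([
  [[0,0,0.02,0,0,0],[0,0,0.045,0,0,0],[0,0,0.054,0,0,0],[0,0,0.054,0,0,0]],
])

```text
time_s: 8.9
tcp_pos: [0.5382, -0.0215, 0.0851]
eef_rot: [179.9, 0.2, -8.5]
contact_force: [-0.0, -0.4, 0.1]
gripper_width: 0.05
gripper_force: 0.0
```

Call:
drive_effector([
  [[0,0,0,0,0,0],[0,0,0,0,0,0],[0,0,0,0,0,0],[0,0,0,0,0,0],[0,0,0,0,0,0],[0,0,0,0,0,0]],
], aperture=0.014, grip_force=5)

```text
time_s: 9.4
tcp_pos: [0.5395, -0.0211, 0.0871]
eef_rot: [-180.0, -0.0, -8.5]
contact_force: [0.0, 0.3, 0.4]
gripper_width: 0.0169
gripper_force: 0.0
```

Run:
```python
import numpy as np
# tool shifts for rotation th about pivot, tool at rest at radius .140 along -x of tool
for th in (.1,.2,.3,.4,.46,.48):
    print(th,np.degrees(th).round(1),(.14*(1-np.cos(th))).round(4),(.14*np.sin(th)).round(4))
```

```text
0.1 5.7 0.0007 0.014
0.2 11.5 0.0028 0.0278
0.3 17.2 0.0063 0.0414
0.4 22.9 0.0111 0.0545
0.46 26.4 0.0146 0.0622
0.48 27.5 0.0158 0.0646
```

Target .45 first call to 0.2 then 0.45.

Call:
drive_effector([
  [[0,0.003,0,0,0,-1.2],[0,0.007,0,0,0,-2.9],[0.0007,0.014,0,0,0,-5.7],[0.0015,0.021,0,0,0,-8.6],[0.0028,0.0278,0,0,0,-11.5],[0.0045,0.0346,0,0,0,-14.3],[0.0063,0.0414,0,0,0,-17.2],[0.0085,0.048,0,0,0,-20],[0.0111,0.0545,0,0,0,-22.9],[0.0135,0.06,0,0,0,-25.3],[0.0138,0.061,0,0,0,-25.8],[0.0138,0.061,0,0,0,-25.8]],
])

```text
time_s: 10.4
tcp_pos: [0.5469, -0.0816, 0.0873]
eef_rot: [-179.9, -0.4, 17.3]
contact_force: [4.8, 12.5, -1.4]
gripper_width: 0.0763
gripper_force: 5.0
```

Call:
drive_effector([
  [[0,0,0,0,0,0],[0,0,0,0,0,0],[0,0,0,0,0,0]],
])

```text
time_s: 10.65
tcp_pos: [0.5468, -0.0812, 0.0873]
eef_rot: [-179.9, -0.4, 17.3]
contact_force: [4.5, 11.5, -1.2]
gripper_width: 0.0751
gripper_force: 5.0
```

```bash
python3 st.py
```

Run:
```python
from plant import r, eyes, get_state
from h import *
import pickle
d={n:eyes.capture(n) for n in("scene","top")};pickle.dump(d,open("c4.pkl","wb"))
cv2.imwrite("pics/c7.png",np.hstack([crop(d["scene"],238,170,90,90,5),crop(d["top"],318,105,66,90,5)]))
```

```text
10.65 [ 0.5468 -0.0812  0.0873] [-179.93   -0.36   17.31] F [ 4.5  11.46 -1.21] w 0.0751 5.0
```

View pics/c7.png

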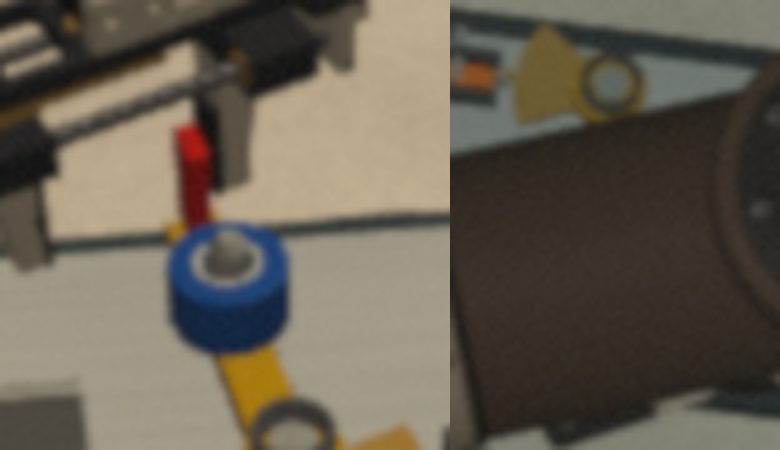

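The fingers' 5 N grip was too weak. The spring drove them open to 75 mm, so the tab in the picture at crop (195,165) has only reached about the tooth. I'll go back, close with a firm grip force and push again.

Call:
drive_effector([
  [[0.0007,-0.014,0,0,0,5.7],[0.0028,-0.0278,0,0,0,11.5],[0.0063,-0.0414,0,0,0,17.2],[0.0111,-0.0545,0,0,0,22.9],[0.0128,-0.0585,0,0,0,24.7],[0.0128,-0.0585,0,0,0,24.7]],
])

```text
time_s: 11.25
tcp_pos: [0.5391, -0.0229, 0.0869]
eef_rot: [-180.0, -0.0, -7.4]
contact_force: [-0.4, -0.4, 0.9]
gripper_width: 0.0231
gripper_force: 0.0
```

Call:
drive_effector([
  [[0,0,0,0,0,0],[0,0,0,0,0,0],[0,0,0,0,0,0],[0,0,0,0,0,0],[0,0,0,0,0,0],[0,0,0,0,0,0],[0,0,0,0,0,0],[0,0,0,0,0,0]],
], aperture=0.014, grip_force=50)

```text
time_s: 11.92
tcp_pos: [0.5388, -0.024, 0.0866]
eef_rot: [180.0, -0.0, -7.4]
contact_force: [-1.3, 3.9, 2.8]
gripper_width: 0.0144
gripper_force: 1.8
```

Call:
drive_effector([
  [[0,0,0,0,0,0],[0,0,0,0,0,0],[0,0,0,0,0,0],[0,0,0,0,0,0]],
])

```text
time_s: 12.25
tcp_pos: [0.5388, -0.024, 0.0866]
eef_rot: [180.0, 0.0, -7.4]
contact_force: [-1.2, 3.8, 2.6]
gripper_width: 0.0142
gripper_force: 1.8
```

Call:
drive_effector([
  [[0,0.007,0,0,0,-2.9],[0.0007,0.014,0,0,0,-5.7],[0.0015,0.021,0,0,0,-8.6],[0.0028,0.0278,0,0,0,-11.5],[0.0045,0.0346,0,0,0,-14.3],[0.0063,0.0414,0,0,0,-17.2],[0.0085,0.048,0,0,0,-20],[0.0111,0.0545,0,0,0,-22.9],[0.0128,0.0585,0,0,0,-24.7],[0.0128,0.0585,0,0,0,-24.7],[0.0128,0.0585,0,0,0,-24.7],[0.0128,0.0585,0,0,0,-24.7]],
])

```text
time_s: 13.25
tcp_pos: [0.5439, -0.0831, 0.0865]
eef_rot: [-180.0, -0.0, 17.3]
contact_force: [-3.0, 7.7, 2.3]
gripper_width: 0.0139
gripper_force: 4.3
```

Call:
drive_effector([
  [[0,0,0,0,0,0],[0,0,0,0,0,0],[0,0,0,0,0,0],[0,0,0,0,0,0]],
])

```text
time_s: 13.58
tcp_pos: [0.5438, -0.0829, 0.0865]
eef_rot: [-180.0, -0.0, 17.3]
contact_force: [-1.9, 8.9, 3.8]
gripper_width: 0.0142
gripper_force: 4.3
```

```bash
python3 st.py
```

Run:
```python
from plant import r, eyes, get_state
from h import *
import pickle
d={n:eyes.capture(n) for n in("scene","top")};pickle.dump(d,open("c5.pkl","wb"))
cv2.imwrite("pics/c8.png",crop(d["scene"],228,170,100,90,6))
```

```text
13.5833 [ 0.5438 -0.0829  0.0865] [-1.7995e+02 -1.0000e-02  1.7310e+01] F [-1.88  8.95  3.75] w 0.0142 4.34
```

View pics/c8.png

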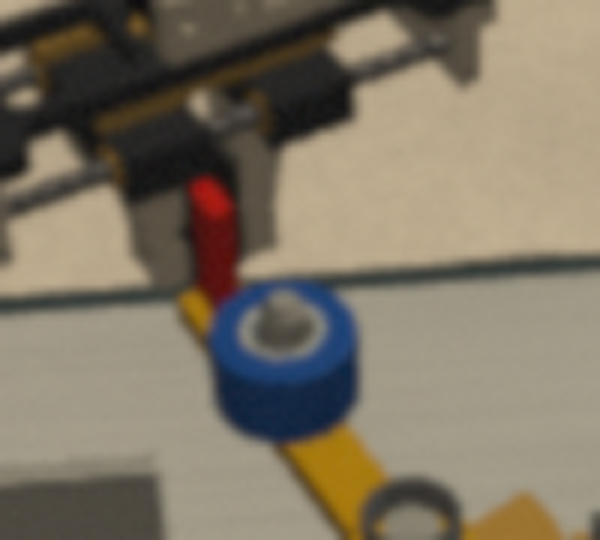

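The tab is held at crop (212,235) between the fingers and the arm has swung well back. The wheel is still seated and level, clear of the fingers. A quick numeric check comes before handing in.

Run:
```python
import pickle
from h import *
d=pickle.load(open("c5.pkl","rb"));s=d["scene"];d0=pickle.load(open("c0.pkl","rb"))
pv=np.array([.6771,-.0416])
f=lambda c,uv:plane(c,uv,.117)[:2]-pv
a=f(s,(228+211/6-.4,170+192/6-.4));b=f(d0["scene"],(268+136/6-.4,188+50/6-.4))
print(a,b,np.arctan2(-a[1],-a[0])-np.arctan2(-b[1],-b[0]))
from plant import r, eyes, get_state
print(get_state()['contact_force'],np.abs(get_state()['qd']).max())
print(plane(s,(228+283/6-.4,170+328/6-.4),.097)) # wheel top
th=np.radians(171.5)+.43;print(pv+.085*np.array([np.cos(th),np.sin(th)]))
```

```text
[-0.13394723 -0.03724458] [-0.13729867  0.02062394] 0.4203009021577908
[-3.04517898  9.54556912  3.17300234] 0.10632406853617879
[ 0.59372339 -0.06505546  0.097     ]
[ 0.59544909 -0.06522474]
```

The joint is at about 0.42 rad with a 9 N push, and the wheel is on the axle within 2 mm. Handing in.

```bash
python3 -c "
from plant import r, eyes, get_state
print(r.close_job())"
```

```text
the job is handed in; nothing more can be done
None
```

I handed the job in with the idler wheel seated on the axle and released, and the tensioner arm held at about 0.42 rad by the fingers on the red tab with roughly 9 N (figures measured from the camera and force readings); the first push only got the arm to about the tooth because the grip was too weak, the arm sprang back close to rest as I backed off, and the second push, with a firmer grip, took it past the click; I saw no contact with the box, tub or square but did not re-measure them, and no verdict was returned.

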